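# Slide a board carrier home into the corner of a test dock

### The arm

A 6-joint arm with a two-finger parallel gripper is mounted at the origin on the work surface. World frame = base frame: x ahead of the robot, y to its left, z up, the work surface at z = 0. Lengths are in m, angles in rad, forces in N, time in s.
With the tool pointing down it reaches from about 0.325 to 0.775 m from the base axis. Payload 5.5 kg.
Tool frame: the origin (TCP) lies at the very end of the fingers, on their centre line; the grasp point (between the pads) lies behind it (tcp_to_grasp is the y of the grasp point in the tool frame, in m); y points along the fingers, x is the direction in which the jaws open and shut, and the axes are right-handed (so a half turn about y gives the same grasp; the last joint's range is limited). The gripper opens to 88 mm and grips with 3 to 60 N. Pads are 20 mm wide; open, the fingers measure 115 mm over their backs; the gripper's body (75 mm by 178 mm) begins 61 mm behind the grasp point.
Start: joints at [1.192, 0.091, 1.231, -0, 1.82, -0.057], TCP at [0.19, 0.569, 0.199] pointing down, gripper open.
Joint ranges: [-2.87, 2.87], [-0.86, 2.18], [0.17, 2.46], [-1.51, 4.65], [0.06, 2.69], [-2.65, 2.65]. Speed limits (rad/s): [2.57, 2.57, 3.01, 3.14, 3.14, 3.14].

### API

Orientations are given as a unit quaternion [w, x, y, z].
In Python, from workcell import * gives the robot as it stands.
- The arm moves only by the shell command python3 -m inch 'ROWS'. ROWS is text: rows parted by semicolons, each of 5 numbers parted by spaces: the closure, from -1 (fully open) to 1 (shut), then the shift along the tool's x, y, z in units of 10 cm (1.0 is 10 cm), then the turn about the tool's y in units of 180 degrees (1.0 is 180 degrees). In form: jaw dx dy dz turn; .... A call has 1 to 12 rows; each row is the pose to reach, as a shift and turn from the pose commanded when the call began, along the tool's axes at that moment, turning the shorter way round; what a row does not reach only later rows make up. A row lasts 1/12 s, in which the tool goes at most 41.7 mm and 7.16 degrees, less where a joint would pass 70% of its speed; a pose out of reach is approached as far as the arm can. A call with a number of a shift or a turn outside -1 to 1 is refused whole. A call with a gripper value outside its range is refused whole. The fingers move at their own pace and stop on an object; the grip force is fixed at half the most. Time passes only in rows, so rows that repeat a pose let the fingers close. It gives the time, the measured TCP pose, the force and the opening at its end, in the units of the state.
- get_obs(): the state, without advancing time (a new reading comes with each control period).
- grab_frame(name): name is "scene" or "side" or "wrist"; returns a dict with "color" (480x640x3 uint8, blue, green, red), "K" (3x3 intrinsics, pixels), "world_to_cam" (4x4, takes a point from world to camera coordinates); the wrist camera has in their place "T_tool_cam" (4x4, takes a point from camera to tool coordinates, whose origin is the TCP and whose axes are the tool frame's). Camera axes: x right, y down, z forward; pixel columns grow to the right and rows downward; lengths in m; the calibration is good to about 2 mm. A picture is of the moment at which its call begins: read the wrist's pose just before it. There is no depth.
- sign_off(): hands the job in, once; it reports no verdict.
The state is a dict: "time_s": time; "q": joint angles; "joint_vel": joint speeds; "joint_torque": joint torques, N m; "position": TCP position; "eef_rot": TCP orientation; "wrist_force": force on the tool from outside, world axes, zero at the start; "ft_torque": the same for the moment, N m; "opening": finger opening in m.
Only numpy, scipy, OpenCV 4.12 (cv2) and the standard library are available. Lean on these libraries where they do the work, as an engineer would, in place of code of your own. Each camera call takes 0.05 s, during which the arm holds its last target.

### The job

Push the grey board carrier along the bench into the corner of the test dock, until its gold-striped edge is square and flush against the black connector block and its left edge is flush against the aluminium side stop, then draw back clear of it. Only push it by the outer sides of its grey base: do not lift or tip it and do not touch the green circuit board on top. Leave the bottle, jar, reel and screwdriver where they are.

Things in the scene. Friction and masses are not known exactly. Their poses are not given: they have to be found in the camera images.
- carrier: Loose grey plastic slab (the board carrier), about 0.4 kg, 92 mm along its x, 130 mm along its y, 24 mm high with upright sides; origin at the centre of its underside, which lies flat on the bench; z up. A gold stripe runs along its +x edge. Slides under 2 to 9 N; starts turned up to 0.35 rad from the world axes.
- board: Green circuit board fixed on top of the carrier: 68 mm (x) by 106 mm (y), centred, so 12 mm of bare grey rim shows all round. Its parts (a finned heat sink is the tallest) reach 42 mm above the bench. Origin at the centre of its underside, 24 mm above the carrier's origin; axes parallel to the carrier's.
- front_edge (a point): Middle of the carrier's gold-striped side face (+x face), 46 mm from the carrier's centre along its x, 12 mm above its underside.
- left_edge (a point): Middle of the carrier's +y side face, 65 mm from the carrier's centre along its y, 12 mm above its underside.
- dock: Test dock fixed to the bench. Origin at bench height in the inner corner of its two stops, both 30 mm high; x away from the robot, y left, turned up to 0.2 rad. Black connector block: front face x = 0, y -220 to +30 mm, 35 mm deep (to x = +35). Aluminium side stop: inner face y = 0, x -110 to 0 mm, 20 mm thick (to y = +20). The carrier belongs at x < 0, y < 0.
- dock_seat (a point): Point on the bench, fixed to the dock, 46 mm before the connector block's face and 65 mm right of the side stop's face: where the carrier's origin lies when it is home, its axes parallel to the dock's. Flat yellow lines (no height) mark the two open sides of this place.
- flux_bottle: White bottle with a red cap and yellow label, 44 mm diameter, 100 mm high, standing upright; origin at the centre of its underside. Bystander.
- solder_reel: White plastic reel standing on its flange, 56 mm diameter, 42 mm high; origin at the centre of its underside. Bystander.
- paste_jar: Green jar with a black cap, 50 mm diameter, 50 mm high; origin at the centre of its underside. Bystander.
- driver: Orange-handled screwdriver, 170 mm long, lying on the bench along its x, handle to -x; origin on the bench under its middle. Bystander.
There are look-alikes about, which are no part of the job. Of the things that look like the carrier, take the one that is farthest from the robot's base at the start.

How it is judged:
At the end, for the whole second after the job is handed in: The carrier lies flat and still on the bench in the dock's corner: the middle of its gold-striped side within 3 mm of the connector block, the middle of its left side within 3 mm of the side stop, and square with the dock to 0.04 rad (x of front_edge in the frame of dock between -0.003 and 0.003 m and y of left_edge in the frame of dock between -0.003 and 0.003 m and angle between the x axis of carrier and the x axis of dock, either way round below 0.04 rad and height (world z) of carrier below 0.003 m and angle between carrier's own z axis and vertical below 0.03 rad and linear speed of carrier below 0.01 m/s); the robot touches nothing.
It fails at once if the carrier is lifted more than 8 mm or tipped more than 0.12 rad (height (world z) of carrier above 0.008 m or angle between carrier's own z axis and vertical above 0.12 rad).
It fails at once if the robot touches the circuit board or its parts (contact force between board and the fingers above 0.5 N or contact force between board and the arm above 0.5 N).
It fails at once if the bottle, reel, jar or screwdriver is moved more than 15 mm (distance of any of flux_bottle, solder_reel, paste_jar, driver from where it was at the start of the episode above 0.015 m).
It fails at once if the bottle, reel or jar is tipped over (angle between any of flux_bottle, solder_reel, paste_jar's own z axis and vertical above 0.3 rad).
It also fails if it takes over 72 s, if anything falls off the work surface, if the arm or the gripper's body presses on something with over 40 N, if the wrist force passes 120 N, or if a joint passes its speed limit or range.

## Working session

There is one attempt and no reset: what is moved stays moved. The work goes in short steps, Python scripts to look and compute and a shell command to move; the robot and the scene stay as the last step left them, time stands still between calls to the robot, and variables do not carry over. Pictures are saved under pics/ and viewed, and the job is handed in when it is done.

```bash
mkdir -p pics; ls
python3 - <<'E'
from workcell import *
import cv2
o=get_obs(); print({k:o[k] for k in o})
for n in("scene","side","wrist"):
    f=grab_frame(n); cv2.imwrite(f"pics/a_{n}.png",f["color"]); print(n,f["K"],f.get("world_to_cam",f.get("T_tool_cam")))
E
```

```text
pics
{'time_s': 0.0, 'q': array([ 1.19229445e+00,  9.18221120e-02,  1.23186977e+00, -2.24576307e-05,
        1.81976968e+00, -5.67174905e-02]), 'joint_vel': array([-0.00041668, -0.00066806, -0.00138994,  0.00058983,  0.00022146,
        0.00072391]), 'joint_torque': array([-3.59020487e-04, -4.46467173e+01, -4.06432378e+01,  6.97296672e-02,
        2.97121808e-02, -1.46343255e-04]), 'position': array([0.18965301, 0.56888969, 0.198338  ]), 'eef_rot': array([-0.57328091,  0.57400456,  0.4128882 , -0.41399408]), 'wrist_force': array([-0.25518353,  0.66456489, -0.0436581 ]), 'ft_torque': array([ 0.02697729, -0.0005654 ,  0.02731834]), 'opening': 0.08788513271907461}
scene [[527.75929769   0.         319.47232786]
 [  0.         527.75929769 245.78146448]
 [  0.           0.           1.        ]] [[-0.27046288  0.96272804  0.00213275  0.14016831]
 [ 0.82360254  0.23252383 -0.51731183 -0.37667947]
 [-0.49852651 -0.13815711 -0.85579433  1.31817066]
 [ 0.          0.          0.          1.        ]]
side [[478.26371394   0.         315.83197653]
 [  0.         478.26371394 238.69732644]
 [  0.           0.           1.        ]] [[ 0.98129942 -0.19209177  0.012337   -0.48014098]
 [-0.08843327 -0.50683297 -0.8574963   0.07341224]
 [ 0.17097078  0.84036962 -0.5143422   1.18477395]
 [ 0.          0.          0.          1.        ]]
wrist [[427.02414389   0.         322.0064181 ]
 [  0.         427.02414389 231.05216823]
 [  0.           0.           1.        ]] [[ 9.99999955e-01  2.17870803e-05  3.00436435e-04 -5.91467772e-04]
 [-2.79511104e-04 -3.04704818e-01  9.52446794e-01 -1.86463944e-01]
 [ 1.12295464e-04 -9.52446835e-01 -3.04704798e-01  8.35820256e-02]
 [ 0.00000000e+00  0.00000000e+00  0.00000000e+00  1.00000000e+00]]
```

View pics/a_scene.png

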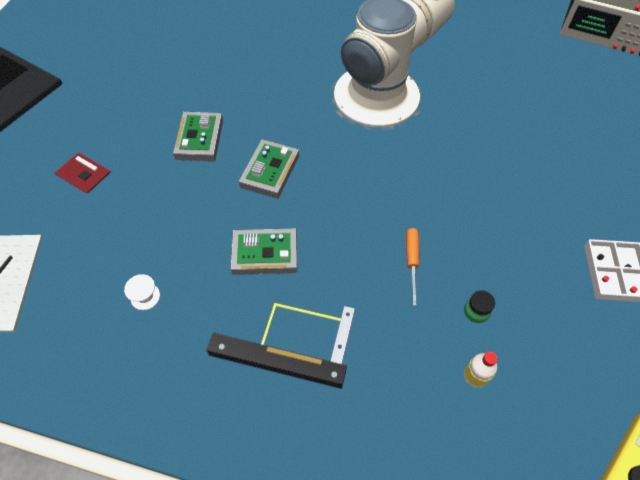

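View pics/a_side.png

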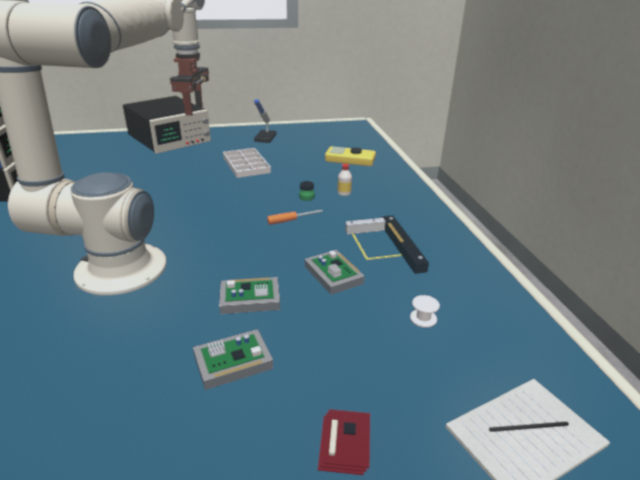

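View pics/a_wrist.png

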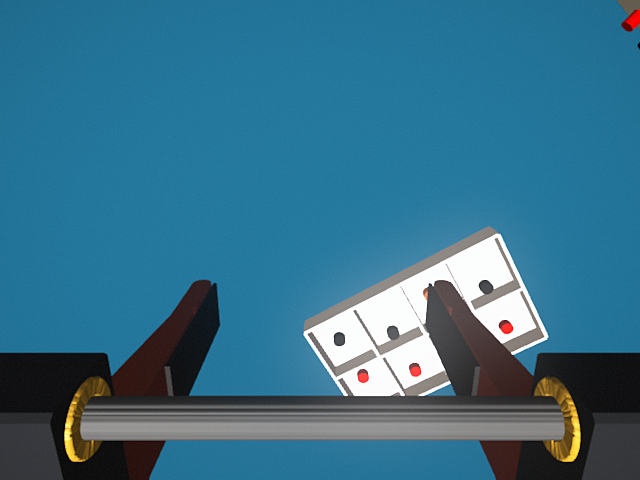

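The scene view shows three carriers: at (198,135), (269,168) and (264,250). The lowest one is the farthest from the base, and its gold edge faces the dock. The dock corner is at about (337,362). I'll zoom in to measure.

```bash
cat > h.py <<'E'
import numpy as np, cv2
from workcell import *
def ray(f,uv,z):
    W=f["world_to_cam"];R=W[:3,:3];t=W[:3,3];c=-R.T@t
    uv=np.atleast_2d(uv).astype(float)
    d=np.c_[uv,np.ones(len(uv))]@np.linalg.inv(f["K"]).T@R
    return (c+d*((z-c[2])/d[:,2])[:,None])[:,:2]
def proj(f,P):
    W=f["world_to_cam"];p=np.atleast_2d(P)@W[:3,:3].T+W[:3,3];q=p@f["K"].T
    return q[:,:2]/q[:,2:]
E
python3 - <<'E'
from h import *
a=cv2.imread("pics/a_scene.png")
c=a[220:395,200:365]; cv2.imwrite("pics/z1.png",cv2.resize(c,None,fx=3.4,fy=3.4,interpolation=cv2.INTER_CUBIC))
a=cv2.imread("pics/a_side.png")
c=a[205:300,295:435]; cv2.imwrite("pics/z2.png",cv2.resize(c,None,fx=5.5,fy=5.5,interpolation=cv2.INTER_CUBIC))
E
```

```text
(no output)
```

View pics/z1.png

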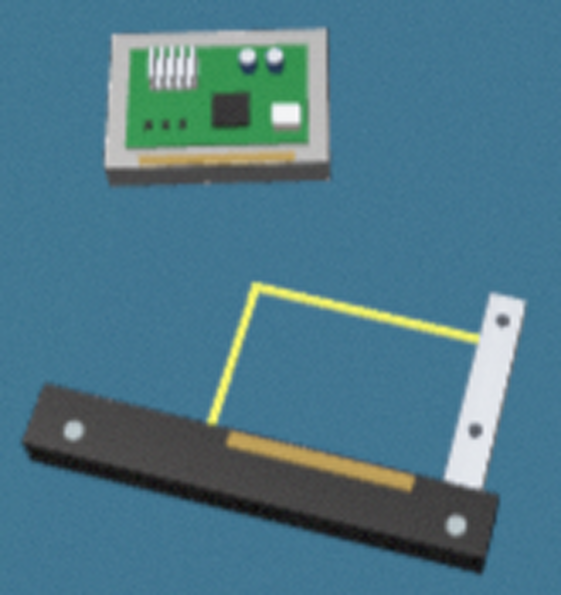

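View pics/z2.png

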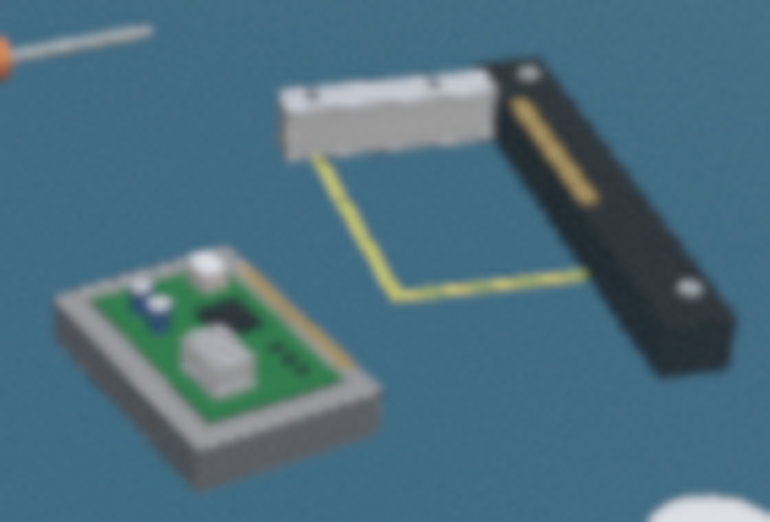

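```bash
cat >> h.py <<'E'
def pc(P): # corners -x+y... given order BL? -> print sizes
    P=np.array(P); print(np.round(P,4).tolist(), "sides",np.round(np.linalg.norm(np.roll(P,-1,0)-P,axis=1),4), "ctr",P.mean(0).round(4))
def line_int(a,b,c,d):
    t=np.linalg.solve(np.c_[b-a,-(d-c)],c-a);return a+t[0]*(b-a)
E
python3 - <<'E'
from h import *
fs=grab_frame("scene");fd=grab_frame("side")
s=lambda L:(np.array(L)+.5)/3.4+[200,220]-.5
d=lambda L:(np.array(L)+.5)/5.5+[295,205]-.5
for f,g,c,blk,sid,yc in((fs,s,[(112,35),(328,28),(330,165),(106,167)],[(44,384),(498,494)],[(490,294),(444,480)],(256,288)),
  (fd,d,[(57,298),(230,247),(380,386),(200,445)],[(483,64),(662,345)],[(280,95),(493,72)],(398,296))):
    P=ray(f,g(c),.024);pc(P)
    x=(P[3]+P[2]-P[0]-P[1]);y=P[1]+P[2]-P[0]-P[3];print("yaw",np.arctan2(x[1],x[0]),np.arctan2(-y[0],y[1]))
    B=ray(f,g(blk),.03);S=ray(f,g(sid),.03);bb=B[1]-B[0];ss=S[1]-S[0]
    print("blk",B,"len",np.linalg.norm(bb),"yaw",np.arctan2(-bb[0],bb[1]),"side",np.linalg.norm(ss),np.arctan2(ss[1],ss[0]))
    print("corner",line_int(*B,*S),"yellow",ray(f,g([yc]),0))
# bystanders
for n,uvs,uvd,z in(("bottle cap",(490,358),(346,167),.1),("jar",(483,301),(307,186),.05),("reel",(140,287),(426,303),.042),("tip",(415,302),(322,211),.01),("hnd",(413,232),(270,218),.015)):
    print(n,ray(fs,[uvs],z),ray(fd,[uvd],z))
E
```

```text
[[0.4877, -0.1935], [0.4475, -0.0698], [0.5374, -0.0411], [0.5737, -0.165]] sides [0.1301 0.0944 0.1291 0.0907] ctr [ 0.5116 -0.1173]
yaw 0.3147723669833768 0.29963758104698374
blk [[ 0.70957718 -0.14810248]
 [ 0.70239802  0.10035694]] len 0.2485631198053289 yaw 0.02888665817198385 side 0.10889970732754646 0.028846057975292702
corner [0.70323102 0.07152819] yellow [[ 0.61276658 -0.06296718]]
[[0.4473, -0.0722], [0.5342, -0.0437], [0.5723, -0.1641], [0.4867, -0.192]] sides [0.0915 0.1263 0.09   0.1261] ctr [ 0.5101 -0.118 ]
yaw -1.2590172417334173 -1.2550007368856573
blk [[ 0.70291984  0.09866459]
 [ 0.69995974 -0.1639696 ]] len 0.2626508655339326 yaw 3.130322310228225 side 0.1152731445746609 0.044450505248148434
corner [0.70281377 0.08925329] yellow [[ 0.61179038 -0.06248224]]
bottle cap [[0.65075594 0.32666191]] [[0.64474931 0.30739382]]
jar [[0.52350008 0.31388991]] [[0.51825591 0.29495121]]
reel [[ 0.66534901 -0.30963672]] [[ 0.66602971 -0.31170386]]
tip [[0.53927232 0.19645898]] [[0.54662071 0.19692704]]
hnd [[0.38604237 0.16352197]] [[0.38705437 0.1703069 ]]
```

```bash
cat >> h.py <<'E'
from scipy.spatial.transform import Rotation as Ro
def tool():
    o=get_obs();w,x,y,z=o["eef_rot"];R=Ro.from_quat([x,y,z,w]).as_matrix();return o,R,o["position"]
def go(pts,jawyaws):
    """world targets -> dx dy dz turn rows from present pose; jaw yaw = direction of tool x, mod pi"""
    o,R,p=tool();y0=np.arctan2(R[1,0],R[0,0])
    print("t %.2f"%o["time_s"],"p",p.round(4),"jawyaw %.3f"%y0,"Y",R[:,1].round(3),"F",o["wrist_force"].round(1),"open %.3f"%o["opening"],"q6 %.2f"%o["q"][5])
    for P,j in zip(np.atleast_2d(pts),np.atleast_1d(jawyaws)):
        d=R.T@(np.array(P)-p);a=(j-y0+np.pi/2)%np.pi-np.pi/2
        print("->",P,"rows",(d*10).round(3),"turn",round(-a/np.pi,3))
E
python3 - <<'E'
from h import *
import workcell;print([n for n in dir(workcell) if not n.startswith('_')], getattr(workcell,'tcp_to_grasp',None))
c=np.array([.511,-.1175]);th=.31;u=np.array([np.cos(th),np.sin(th)])
s=c-u*(.046+.010+.03)
go([[*s,.198],[*s,.008]],[th+np.pi/2]*2)
print(tool()[1].round(3))
E
```

```text
['MotionError', 'get_obs', 'grab_frame', 'sign_off', 'tcp_to_grasp'] -0.0187
t 0.25 p [0.1897 0.5691 0.1989] jawyaw 1.249 Y [-0.    -0.001 -1.   ] F [ 0.9 -0.2  0. ] open 0.088 q6 -0.06
-> [ 0.42909931 -0.14373504  0.198     ] rows [-6.005  0.014 -4.525] turn -0.201
-> [ 0.42909931 -0.14373504  0.008     ] rows [-6.003  1.914 -4.526] turn -0.201
[[ 0.316 -0.    -0.949]
 [ 0.949 -0.001  0.316]
 [-0.001 -1.     0.   ]]
```

```bash
python3 -m inch '-1 -0.5 0 -0.377 0; -1 -1 0 -0.754 0; -1 -1 0 -0.754 0; -1 -1 0 -0.754 0'
python3 -m inch '-1 -0.33 0 -0.25 0; -1 -0.66 0 -0.5 0; -1 -1 0 -0.754 0; -1 -1 0 -0.754 0'
python3 -m inch '-1 -0.33 0 -0.25 0; -1 -0.66 0 -0.5 0; -1 -1 0 -0.754 0; -1 -1 0 -0.754 0'
python3 -m inch '-1 -0.33 0 -0.25 0; -1 -0.66 0 -0.5 0; -1 -1 0 -0.754 0; -1 -1 0 -0.754 0'
python3 -m inch '-1 -0.33 0 -0.25 0; -1 -0.66 0 -0.5 0; -1 -1 0 -0.754 0; -1 -1 0 -0.754 0'
python3 -m inch '-1 -0.33 0 -0.25 -0.04; -1 -0.66 0 -0.5 -0.08; -1 -1 0 -0.754 -0.12; -1 -1 0 -0.754 -0.16; -1 -1 0 -0.754 -0.2; -1 -1 0 -0.754 -0.2; -1 -1 0 -0.754 -0.2'
python3 - <<'E'
from h import *
c=np.array([.511,-.1175]);th=.31;u=np.array([np.cos(th),np.sin(th)])
s=c-u*(.046+.010+.03)
go([[*s,.198],[*s,.008]],[th+np.pi/2]*2)
E
```

```text
time_s: 0.58
position: [0.2313, 0.4455, 0.1994]
eef_rot: [-0.573, 0.575, 0.412, -0.413]
wrist_force: [-0.0, -0.0, 0.2]
opening: 0.0876
time_s: 0.92
position: [0.2715, 0.3273, 0.2001]
eef_rot: [-0.574, 0.575, 0.412, -0.412]
wrist_force: [0.1, 0.2, -0.3]
opening: 0.0877
time_s: 1.25
position: [0.3116, 0.2082, 0.1999]
eef_rot: [-0.574, 0.576, 0.411, -0.411]
wrist_force: [-0.4, 0.1, -0.1]
opening: 0.0876
time_s: 1.58
position: [0.3511, 0.0889, 0.1994]
eef_rot: [-0.575, 0.577, 0.41, -0.411]
wrist_force: [0.0, 1.0, 0.5]
opening: 0.0878
time_s: 1.92
position: [0.3905, -0.0292, 0.1987]
eef_rot: [-0.575, 0.576, 0.411, -0.412]
wrist_force: [-0.3, -0.1, -0.8]
opening: 0.0877
time_s: 2.5
position: [0.4299, -0.1421, 0.1991]
eef_rot: [-0.418, 0.417, 0.571, -0.571]
wrist_force: [1.0, -1.0, 1.1]
opening: 0.0873
t 2.50 p [ 0.4299 -0.1421  0.1991] jawyaw 1.879 Y [-0.     0.001 -1.   ] F [ 1.  -1.   1.1] open 0.087 q6 -2.27
-> [ 0.42909931 -0.14373504  0.198     ] rows [-0.013  0.011  0.012] turn -0.001
-> [ 0.42909931 -0.14373504  0.008     ] rows [-0.015  1.911  0.012] turn -0.001
```

Run:
```python
from h import *
f=grab_frame("scene");print(ray(f,[(272,195),(298,157),(241,188),(264,142)],.02))
cv2.imwrite("pics/b.png",grab_frame("wrist")["color"])
```

```text
[[ 0.37858516 -0.1450822 ]
 [ 0.26190435 -0.12224115]
 [ 0.37897171 -0.21553608]
 [ 0.24030643 -0.2102683 ]]
```

View pics/b.png

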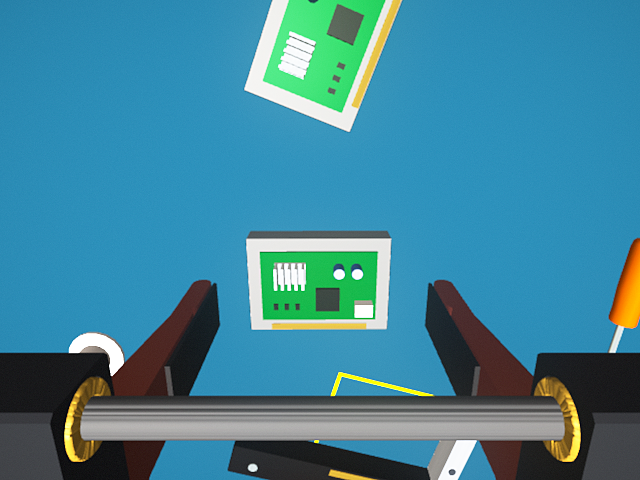

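```bash
python3 -m inch '-1 -0.01 0.35 0.01 0; -1 -0.01 0.7 0.01 0; -1 -0.01 1 0.01 0; -1 -0.01 1 0.01 0'
python3 -m inch '-1 0 0.3 0 0; -1 0 0.6 0 0; -1 0 0.8 0 0; -1 0 0.9 0 0; -1 0 0.9 0 0; -1 0 0.9 0 0'
python3 - <<'E'
from h import *
c=np.array([.511,-.1175]);th=.31;u=np.array([np.cos(th),np.sin(th)])
for g in(.03,0): go([*(c-u*(.046+.010+g)),.009],th+np.pi/2)
cv2.imwrite("pics/c.png",grab_frame("scene")["color"][120:420,150:500])
cv2.imwrite("pics/c2.png",grab_frame("side")["color"][150:390,250:570])
E
```

```text
time_s: 2.93
position: [0.4255, -0.1421, 0.0926]
eef_rot: [0.422, -0.414, -0.57, 0.571]
wrist_force: [-0.3, 0.0, -0.2]
opening: 0.0876
time_s: 3.43
position: [0.4293, -0.1443, 0.011]
eef_rot: [-0.417, 0.418, 0.571, -0.57]
wrist_force: [-0.6, 0.1, 0.6]
opening: 0.088
t 3.43 p [ 0.4293 -0.1443  0.011 ] jawyaw 1.877 Y [ 0.001 -0.    -1.   ] F [-0.6  0.1  0.6] open 0.088 q6 -2.28
-> [ 0.42909931 -0.14373504  0.009     ] rows [0.006 0.02  0.   ] turn -0.001
t 3.43 p [ 0.4293 -0.1443  0.011 ] jawyaw 1.877 Y [ 0.001 -0.    -1.   ] F [-0.6  0.1  0.6] open 0.088 q6 -2.28
-> [ 0.45766932 -0.13458328  0.009     ] rows [ 0.007  0.021 -0.3  ] turn -0.001
```

View pics/c.png

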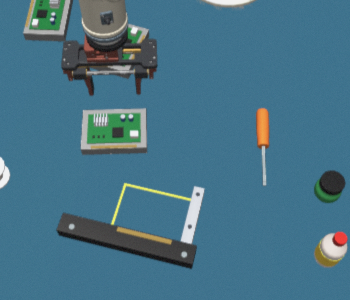

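View pics/c2.png

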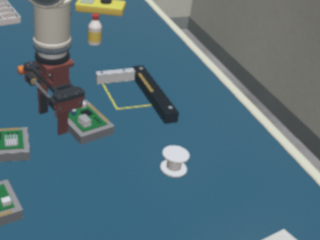

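```bash
python3 -m inch '-1 0 0 -0.1 0; -1 0 0 -0.18 0; -1 0 0 -0.24 0; -1 0 0 -0.29 0; -1 0 0 -0.33 0; -1 0 0 -0.38 0; -1 0 0 -0.43 0; -1 0 0 -0.48 0; -1 0 0 -0.53 0; -1 0 0 -0.57 0; -1 0 0 -0.6 0; -1 0 0 -0.6 0'
python3 - <<'E'
from h import *
c=np.array([.511,-.1175]);th=.31;u=np.array([np.cos(th),np.sin(th)])
go([*(c-u*(.046+.010-.03)),.011],th+np.pi/2)
cv2.imwrite("pics/d.png",cv2.resize(grab_frame("scene")["color"][180:400,180:380],None,fx=2.7,fy=2.7))
E
```

```text
time_s: 4.53
position: [0.4862, -0.126, 0.0094]
eef_rot: [-0.418, 0.418, 0.571, -0.57]
wrist_force: [-0.2, 0.6, 0.1]
opening: 0.088
t 4.53 p [ 0.4862 -0.126   0.0094] jawyaw 1.878 Y [ 0.  0. -1.] F [-0.2  0.6  0.1] open 0.088 q6 -2.20
-> [ 0.48623933 -0.12543152  0.011     ] rows [ 0.006 -0.016 -0.002] turn -0.001
```

View pics/d.png

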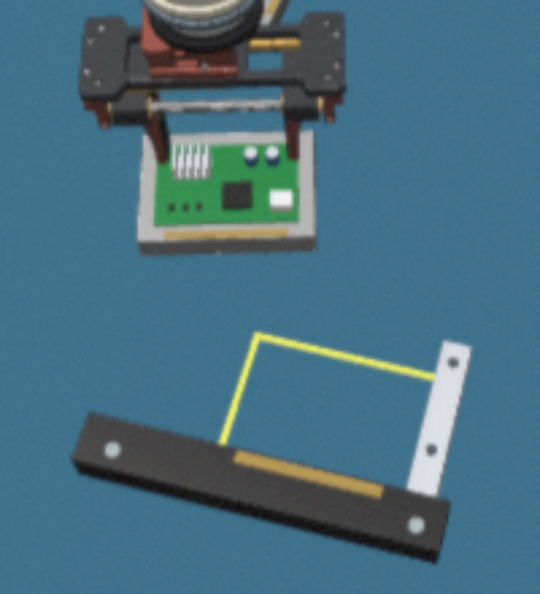

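Run:
```python
from h import *
o,R,p=tool();f=grab_frame("scene");fd=grab_frame("side")
for sx in(-.044,.044):
  for sz in (-.01,.01):
    P=p+R@np.array([sx,0,sz]); print(P.round(3),((proj(f,P)-[180,180])*2.7).round(0),((proj(fd,P)-[250,150])*3).round())
a=f["color"];cv2.imwrite("pics/e1.png",cv2.resize(a[200:290,200:320],None,fx=6,fy=6,interpolation=cv2.INTER_CUBIC))
a=fd["color"];cv2.imwrite("pics/e2.png",cv2.resize(a[150:310,260:430],None,fx=4,fy=3.7,interpolation=cv2.INTER_CUBIC))
```

```text
[ 0.509 -0.165  0.009] [[170. 176.]] [[262. 398.]]
[ 0.49  -0.171  0.009] [[171. 154.]] [[240. 405.]]
[ 0.482 -0.081  0.009] [[286. 173.]] [[208. 343.]]
[ 0.463 -0.087  0.009] [[286. 151.]] [[187. 349.]]
```

View pics/e1.png

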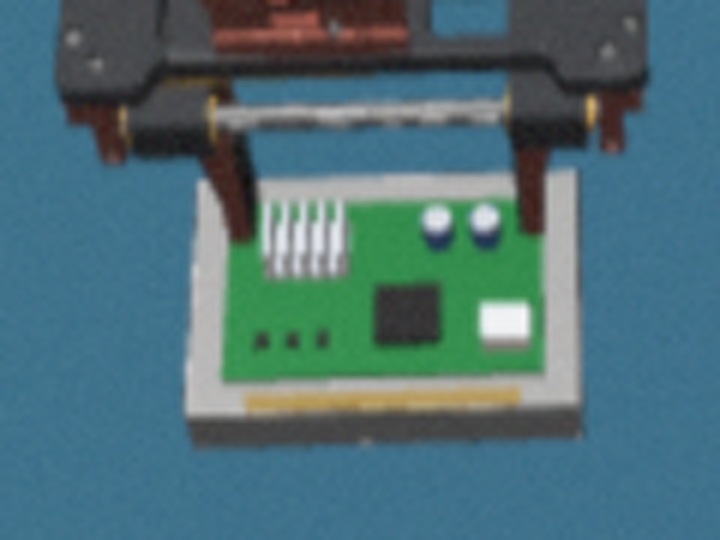

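View pics/e2.png

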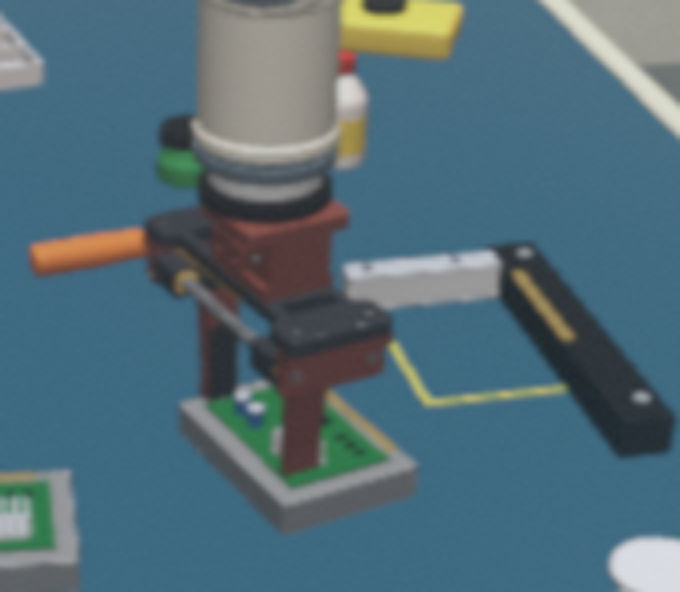

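Run:
```python
from h import *
f=grab_frame("scene");fd=grab_frame("side")
M=lambda f:f["K"]@f["world_to_cam"][:3]
for a,b in(((240,240),(335,277.6)),((288.5,239),(313.8,258)),((234.8,229.5),(305.4,259)),((297,248-20),(305.4,258.6)),((296.4,269),(326+30,277-5))):
    X=cv2.triangulatePoints(M(f),M(fd),np.array(a,float),np.array(b,float)).ravel();X=X[:3]/X[3];print(X.round(4),proj(f,X)-a,proj(fd,X)-b)
cv2.imwrite("pics/f.png",grab_frame("wrist")["color"])
```

```text
[ 0.5046 -0.169   0.026 ] [[ 0.90970782 -1.0389207 ]] [[1.32985408 0.61268964]]
[ 0.4731 -0.0758  0.0232] [[ 1.13437334 -1.40855562]] [[1.59784323 0.83901402]]
[ 0.4711 -0.1678  0.0618] [[ 10.2085973  -13.63094739]] [[17.04662742  7.62046065]]
[ 0.4478 -0.0686  0.0229] [[-0.35083428  0.44253032]] [[-0.49462557 -0.2765416 ]]
[ 0.5498 -0.0617 -0.0149] [[-10.6082025   11.20378559]] [[-12.64266711  -6.6350367 ]]
```

View pics/f.png

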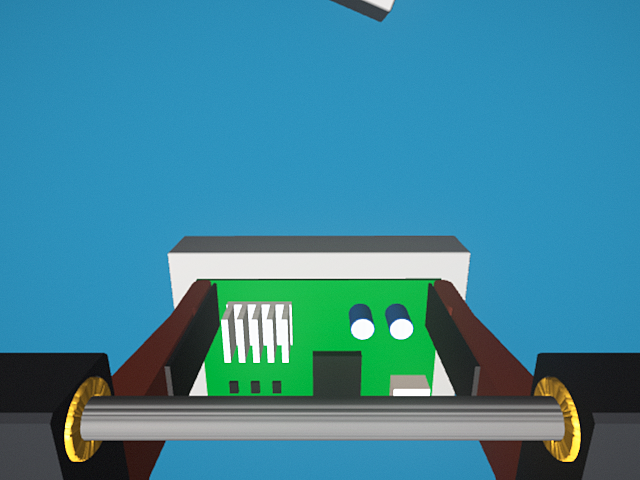

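Run:
```python
from h import *
f=grab_frame("wrist");T=f["T_tool_cam"];K=f["K"];Ti=np.linalg.inv(T)
for x in(-.044,.044):
  for z in(-.01,.01):
   for y in (0,-.015,-.03):
    c=Ti@[x,y,z,1];q=K@c[:3];print(x,y,z,(q[:2]/q[2]).round(1))
o,R,p=tool()
# carrier rear top edge corners seen in wrist: depth plane scan
for zt in(.024,.010,.0,-.01):
  out=[]
  for uv in((171,252),(469,252)):
    d=T[:3,:3]@np.linalg.inv(K)@[*uv,1]; d=R@d; c=p+R@T[:3,3]; out.append((c+d*(zt-c[2])/d[2])[:3])
  print(zt,np.round(out,4).tolist(),np.linalg.norm(out[0]-out[1]))
```

```text
-0.044 0 -0.01 [232.6 298.8]
-0.044 -0.015 -0.01 [225.9 314. ]
-0.044 -0.03 -0.01 [218.2 331.7]
-0.044 0 0.01 [229.9 260.2]
-0.044 -0.015 0.01 [222.8 273. ]
-0.044 -0.03 0.01 [214.5 287.9]
0.044 0 -0.01 [414.8 298.8]
0.044 -0.015 -0.01 [421.7 314. ]
0.044 -0.03 -0.01 [429.7 331.7]
0.044 0 0.01 [417.6 260.2]
0.044 -0.015 0.01 [425. 273.]
0.044 -0.03 0.01 [433.5 287.9]
0.024 [[0.4867, -0.1948, 0.024], [0.4481, -0.0728, 0.024]] 0.1279929300231468
0.01 [[0.4933, -0.1983, 0.01], [0.4516, -0.0663, 0.01]] 0.13841482811009673
0.0 [[0.4981, -0.2007, 0.0], [0.4541, -0.0617, 0.0]] 0.14585904102934674
-0.01 [[0.5028, -0.2032, -0.01], [0.4565, -0.057, -0.01]] 0.15330325394859676
```

The push met no resistance and the carrier didn't move. All views show the drawn fingertips about 15–20 mm above the reported TCP, so they passed over the rim. I'll lift straight up, go back behind the carrier, and measure where the fingers really end.

```bash
python3 -m inch '-1 0 -0.15 0 0; -1 0 -0.4 0 0; -1 0 -0.6 0 0; -1 0 -0.6 0.25 0; -1 0 -0.6 0.5 0; -1 0 -0.6 0.64 0; -1 0 -0.6 0.64 0; -1 0 -0.6 0.64 0'
python3 - <<'E'
from h import *
o,R,p=tool();print(p,R[:,1])
for n in("scene","side"):
  f=grab_frame(n)
  q=proj(f,p)[0];print(n,q)
  for s in(-.0505,.0505):print(proj(f,p+R@np.array([s,0,0])))
  x,y=(q-[60,60]).astype(int);print(x,y)
  cv2.imwrite(f"pics/g_{n}.png",cv2.resize(f["color"][y:y+110,x:x+130],None,fx=5,fy=5,interpolation=cv2.INTER_CUBIC))
E
```

```text
time_s: 5.55
position: [0.4248, -0.1457, 0.0697]
eef_rot: [-0.418, 0.419, 0.57, -0.57]
wrist_force: [1.1, 0.4, 0.2]
opening: 0.0882
[ 0.42475184 -0.14574989  0.06973715] [ 1.22411027e-03 -2.74068351e-04 -9.99999213e-01]
scene [262.64378841 197.88734567]
[[237.60280594 198.48291065]]
[[287.6406035  197.29283114]]
202 137
side [300.82988196 260.42140321]
[[311.17885492 271.58198579]]
[[291.17080657 250.00482284]]
240 200
```

View pics/g_scene.png

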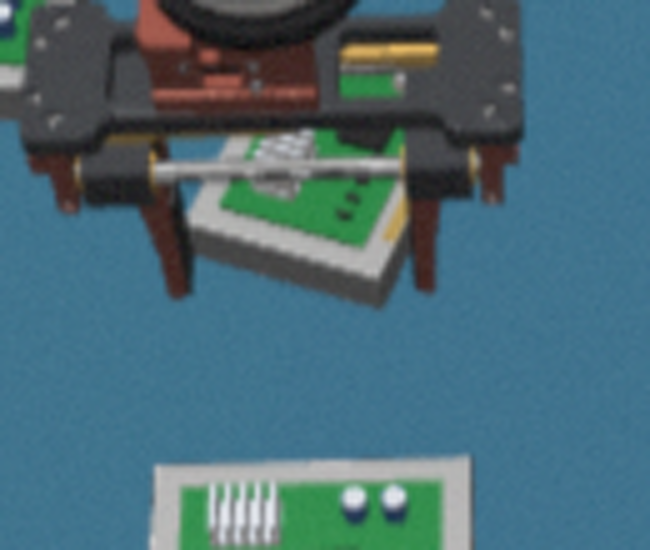

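View pics/g_side.png

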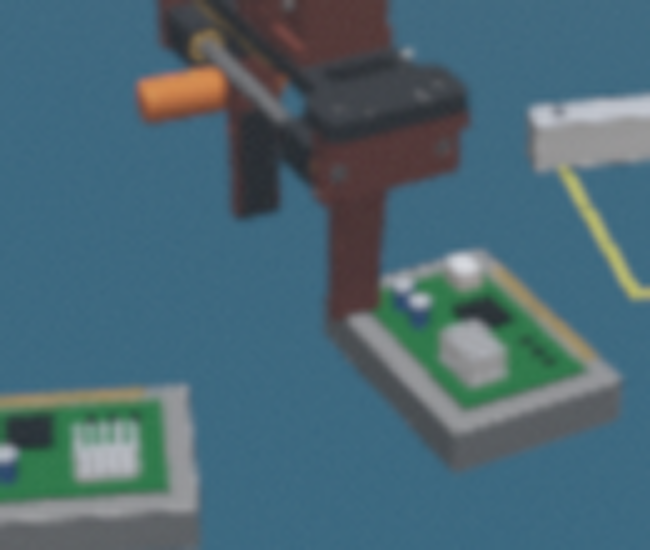

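```bash
python3 -m inch '-1 0 0.3 0 0; -1 0 0.5 0 0; -1 0 0.6 0 0; -1 0 0.65 0 0; -1 0 0.65 0 0'
python3 -m inch '-1 0 0.03 0 0; -1 0 0.05 0 0; -1 0 0.05 0 0'
python3 -m inch '-1 0 0.03 0 0; -1 0 0.05 0 0; -1 0 0.05 0 0'
python3 - <<'E'
from h import *
o,R,p=tool();print(p,R[:,1])
for n in("scene","side"):
  f=grab_frame(n)
  q=proj(f,p)[0]
  x,y=(q-[60,60]).astype(int);print(x,y)
  cv2.imwrite(f"pics/i_{n}.png",cv2.resize(f["color"][y:y+110,x:x+130],None,fx=5,fy=5,interpolation=cv2.INTER_CUBIC))
E
```

```text
time_s: 6.07
position: [0.4244, -0.1451, 0.0034]
eef_rot: [0.418, -0.417, -0.57, 0.571]
wrist_force: [-0.9, 0.1, -0.4]
opening: 0.088
time_s: 6.32
position: [0.4252, -0.1457, 0.0]
eef_rot: [-0.417, 0.418, 0.571, -0.57]
wrist_force: [-0.3, -0.1, -0.5]
opening: 0.0877
time_s: 6.57
position: [0.4246, -0.1455, -0.0058]
eef_rot: [0.418, -0.418, -0.57, 0.57]
wrist_force: [0.0, -0.5, -0.6]
opening: 0.0877
[ 0.42458695 -0.14548328 -0.00581493] [-2.31002058e-04  9.71141915e-05 -9.99999969e-01]
205 158
240 226
```

View pics/i_scene.png

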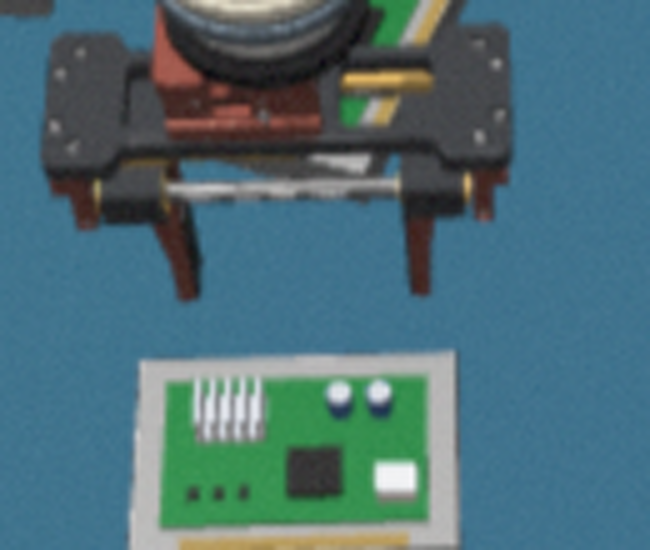

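View pics/i_side.png

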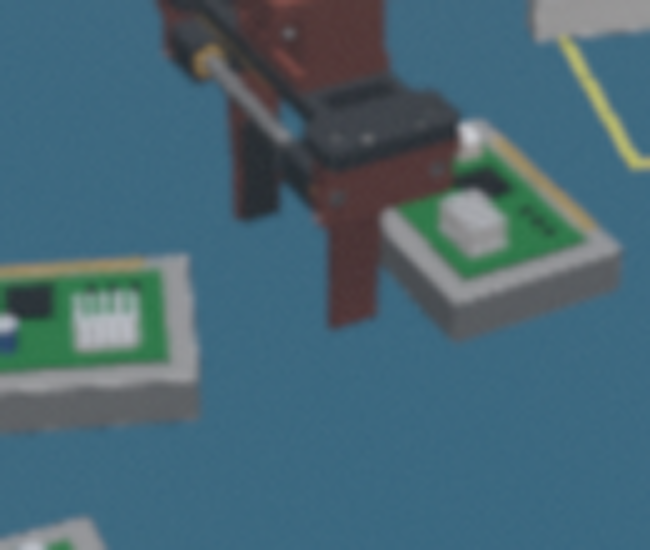

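Run:
```python
from h import *
f=grab_frame("scene");fd=grab_frame("side");o,R,p=tool()
M=lambda f:f["K"]@f["world_to_cam"][:3]
for a,b in(((180,299),(375,317)),((178,299),(376,320))):
    a=(np.array(a)+.5)/5-.5+[205,158];b=(np.array(b)+.5)/5-.5+[240,226]
    X=cv2.triangulatePoints(M(f),M(fd),a,b).ravel();X=X[:3]/X[3];print(X.round(4),(R.T@(X-p)).round(4),proj(f,X)-a,proj(fd,X)-b)
# side: z from corner assuming tool xy (-.0575,-+.01)
for z in(-.006,0,.006,.012,.018):
  print(z,[((proj(fd,np.array([*(p+R@np.array([-.0575,0,s]))[:2],z]))[0]-[240,226])*5).round() for s in(.01,-.01)],[((proj(f,np.array([*(p+R@np.array([x,0,-.01]))[:2],z]))[0]-[205,158])*5).round() for x in(-.0575,-.044)])
```

```text
[ 0.4495 -0.1906  0.0176] [-0.0504 -0.023  -0.01  ] [[ 0.16858735 -0.19959361]] [[0.2612829  0.13037495]]
[ 0.4495 -0.1917  0.0168] [-0.0515 -0.0223 -0.0097] [[ 0.10202069 -0.12058616]] [[0.15815467 0.07885067]]
-0.006 [array([343., 378.]), array([381., 365.])] [array([169., 328.]), array([201., 327.])]
0 [array([343., 367.]), array([381., 355.])] [array([167., 320.]), array([199., 319.])]
0.006 [array([343., 357.]), array([381., 344.])] [array([165., 312.]), array([197., 311.])]
0.012 [array([343., 346.]), array([382., 334.])] [array([164., 304.]), array([196., 303.])]
0.018 [array([343., 336.]), array([382., 323.])] [array([162., 296.]), array([194., 295.])]
```

Triangulation puts the fingertips about 22 mm above the reported TCP. They are at about z = 17 mm now, so during the first pass they were around 32 mm up, clear of the board. I'll lower another 9 mm or so and watch the force.

```bash
python3 -m inch '-1 0 0.03 0 0; -1 0 0.05 0 0; -1 0 0.05 0 0'
python3 -m inch '-1 0 0.02 0 0; -1 0 0.03 0 0; -1 0 0.04 0 0; -1 0 0.04 0 0'
python3 - <<'E'
from h import *
c=np.array([.511,-.1175]);th=.31;u=np.array([np.cos(th),np.sin(th)])
go([*(c-u*(.046+.010)),-.0147],th+np.pi/2)
E
```

```text
time_s: 7.02
position: [0.4244, -0.1454, -0.0112]
eef_rot: [0.418, -0.417, -0.57, 0.571]
wrist_force: [-0.3, 0.2, -0.6]
opening: 0.0878
time_s: 7.35
position: [0.4246, -0.1455, -0.0149]
eef_rot: [0.418, -0.418, -0.57, 0.571]
wrist_force: [-0.1, 0.3, 0.3]
opening: 0.0878
t 7.35 p [ 0.4246 -0.1455 -0.0149] jawyaw 1.877 Y [-0.  0. -1.] F [-0.1  0.3  0.3] open 0.088 q6 -2.28
-> [ 0.45766932 -0.13458328 -0.0147    ] rows [ 0.004 -0.002 -0.349] turn -0.001
```

Approach and push straight, 30 mm past the expected contact.

```bash
python3 -m inch '-1 0 0 -0.12 0; -1 0 0 -0.22 0; -1 0 0 -0.29 0; -1 0 0 -0.33 0; -1 0 0 -0.37 0; -1 0 0 -0.41 0; -1 0 0 -0.45 0'
python3 -m inch '-1 0 0 -0.05 0; -1 0 0 -0.1 0; -1 0 0 -0.15 0; -1 0 0 -0.19 0; -1 0 0 -0.2 0; -1 0 0 -0.2 0'
python3 - <<'E'
from h import *
c=np.array([.511,-.1175]);th=.31;u=np.array([np.cos(th),np.sin(th)])
go([*(c-u*(.046+.010-.03)),-.0147],th+np.pi/2)
cv2.imwrite("pics/j.png",cv2.resize(grab_frame("scene")["color"][180:400,180:380],None,fx=2.7,fy=2.7))
E
```

```text
time_s: 7.93
position: [0.4669, -0.1323, -0.0144]
eef_rot: [0.418, -0.417, -0.57, 0.571]
wrist_force: [-5.0, -1.9, 3.2]
opening: 0.0881
time_s: 8.43
position: [0.4865, -0.1261, -0.0145]
eef_rot: [0.418, -0.418, -0.57, 0.571]
wrist_force: [-3.8, -1.9, 2.7]
opening: 0.0879
t 8.43 p [ 0.4865 -0.1261 -0.0145] jawyaw 1.877 Y [-0.001 -0.    -1.   ] F [-3.8 -1.9  2.7] open 0.088 q6 -2.20
-> [ 0.48623933 -0.12543152 -0.0147    ] rows [0.007 0.002 0.   ] turn -0.001
```

View pics/j.png

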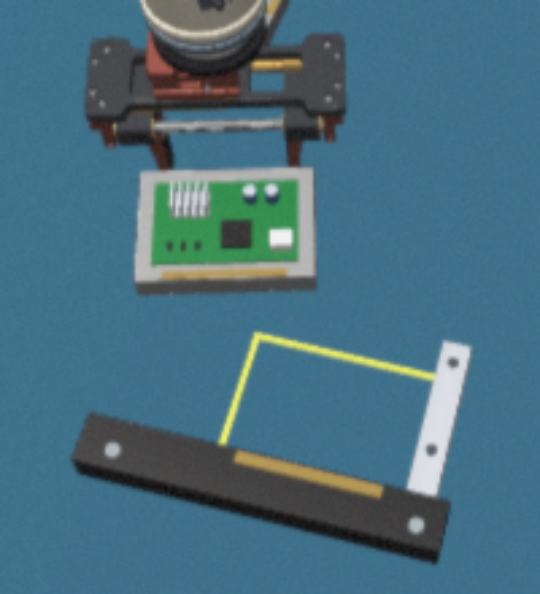

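```bash
python3 -m inch '-1 -0.001 0 -0.06 0.005; -1 -0.002 0 -0.12 0.01; -1 -0.005 0 -0.19 0.016; -1 -0.008 0 -0.25 0.021; -1 -0.013 0 -0.32 0.027; -1 -0.018 0 -0.38 0.032; -1 -0.025 0 -0.44 0.037; -1 -0.032 0 -0.5 0.042; -1 -0.037 0 -0.533 0.0446; -1 -0.037 0 -0.533 0.0446'
python3 - <<'E'
from h import *
go([.59,-.105,-.0147],.029+np.pi/2)
cv2.imwrite("pics/k.png",cv2.resize(grab_frame("scene")["color"][180:400,180:380],None,fx=2.7,fy=2.7))
E
```

```text
time_s: 9.32
position: [0.5393, -0.113, -0.0148]
eef_rot: [-0.457, 0.457, 0.54, -0.54]
wrist_force: [-1.4, 0.7, 0.4]
opening: 0.0877
t 9.32 p [ 0.5393 -0.113  -0.0148] jawyaw 1.737 Y [ 0.001  0.001 -1.   ] F [-1.4  0.7  0.4] open 0.088 q6 -2.01
-> [ 0.59   -0.105  -0.0147] rows [-0.005 -0.    -0.513] turn 0.044
```

View pics/k.png

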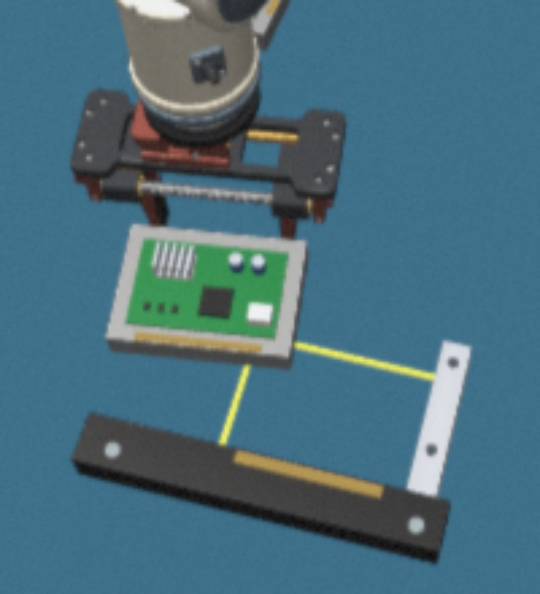

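```bash
python3 -m inch '-1 -0.001 0 -0.06 0.005; -1 -0.002 0 -0.12 0.011; -1 -0.005 0 -0.18 0.016; -1 -0.008 0 -0.24 0.022; -1 -0.013 0 -0.3 0.027; -1 -0.018 0 -0.36 0.033; -1 -0.024 0 -0.41 0.037; -1 -0.03 0 -0.46 0.042; -1 -0.034 0 -0.49 0.0445; -1 -0.034 0 -0.49 0.0445'
python3 - <<'E'
from h import *
go([.59,-.105,-.0147],.029+np.pi/2)
cv2.imwrite("pics/l.png",cv2.resize(grab_frame("scene")["color"][220:400,200:350],None,fx=3.3,fy=3.3,interpolation=cv2.INTER_CUBIC))
E
```

```text
time_s: 10.2
position: [0.5885, -0.1086, -0.0146]
eef_rot: [-0.493, 0.494, 0.507, -0.506]
wrist_force: [-0.4, 0.1, 0.2]
opening: 0.088
t 10.20 p [ 0.5885 -0.1086 -0.0146] jawyaw 1.597 Y [ 0.001 -0.    -1.   ] F [-0.4  0.1  0.2] open 0.088 q6 -1.84
-> [ 0.59   -0.105  -0.0147] rows [ 0.036  0.001 -0.016] turn -0.001
```

View pics/l.png

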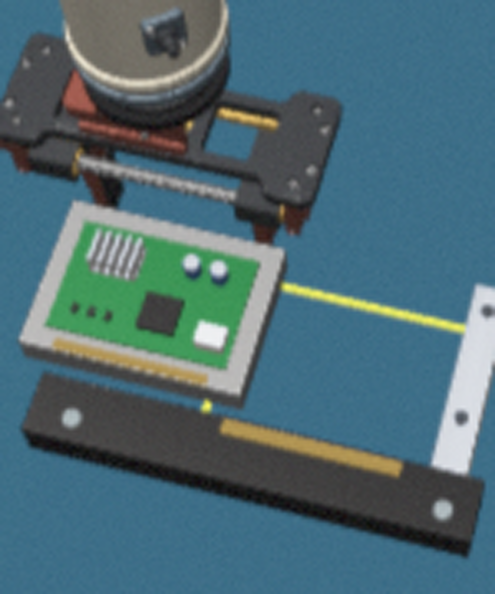

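```bash
cat >> h.py <<'E'
DC=np.array([.702,.071]);DY=.029
def pose(f,uv):  # corners order: (-x,-y),(-x,+y),(+x,+y),(+x,-y) top z=.024
    P=ray(f,uv,.024);pc(P);x=P[3]+P[2]-P[0]-P[1];y=P[1]+P[2]-P[0]-P[3]
    th=np.arctan2(x[1]-y[0],x[0]+y[1]);c=P.mean(0);u=np.array([np.cos(DY),np.sin(DY)]);v=np.array([-u[1],u[0]])
    print("yaw",th,"ctr",c,"gaps x,y mm",((DC-c)@u-.046)*1e3,((DC-c)@v-.065)*1e3); return c,th
E
python3 - <<'E'
from h import *
f=grab_frame("scene");s=lambda L:(np.array(L)+.5)/3.3+[200,220]-.5
c,th=pose(f,s([(78,203),(285,253),(243,395),(22,340)]))
print("block edge chk",ray(f,s([(46,376),(484,480)]),.03))
v=np.array([-np.sin(DY),np.cos(DY)])
go([[*(c-v*(.075+.04)),.06]],[DY])
E
python3 -m inch '-1 0 0 0.15 0; -1 0 0 0.4 0; -1 0 -0.2 0.6 0; -1 0 -0.6 0.6 0; -1 0 -0.9 0.6 0; -1 0 -0.9 0.6 0'
```

```text
[[0.6033, -0.1693], [0.6012, -0.0428], [0.6899, -0.039], [0.6926, -0.1684]] sides [0.1265 0.0887 0.1294 0.0893] ctr [ 0.6467 -0.1049]
yaw 0.021896912982472323 ctr [ 0.64674854 -0.10487973] gaps x,y mm 14.328022564188975 109.20371448395596
block edge chk [[ 0.71089133 -0.14563272]
 [ 0.70259157  0.10076966]]
t 10.30 p [ 0.5883 -0.1088 -0.0142] jawyaw 1.598 Y [ 0.002 -0.    -1.   ] F [ 0.   1.1 -0.9] open 0.088 q6 -1.84
-> [ 0.65008308 -0.21983138  0.06      ] rows [-1.127 -0.74  -0.589] turn 0.499
time_s: 10.8
position: [0.531, -0.1113, 0.0839]
eef_rot: [-0.489, 0.498, 0.509, -0.504]
wrist_force: [0.4, -1.1, 1.0]
opening: 0.088
```

```bash
python3 -m inch '0 -0.3 0 -0.1 0.04; 0 -0.6 0 -0.2 0.08; 0 -0.9 0 -0.4 0.12; 0 -1 0 -0.6 0.16; 0 -1 0 -0.8 0.2; 0 -1 0 -1 0.24; 0 -1 0 -1 0.28; 0 -1 0 -1 0.32; 0 -1 0 -1 0.36; 0 -1 0 -1 0.4; 0 -1 0 -1 0.44; 0 -1 0 -1 0.48'
python3 - <<'E'
from h import *
c=np.array([.647,-.105])
v=np.array([-np.sin(DY),np.cos(DY)])
go([[*(c-v*(.075+.035)),.06],[*(c-v*(.075+.035)),-.0145]],[DY]*2);print(tool()[1].round(3))
f=grab_frame("scene");cv2.imwrite("pics/m.png",cv2.resize(f["color"][190:400,120:370],None,fx=2.8,fy=2.8,interpolation=cv2.INTER_CUBIC))
E
```

```text
time_s: 11.8
position: [0.6306, -0.2077, 0.0755]
eef_rot: [-0.706, 0.707, 0.033, -0.032]
wrist_force: [0.4, 0.5, 1.0]
opening: 0.0437
t 11.80 p [ 0.6306 -0.2077  0.0755] jawyaw 0.091 Y [ 0.001 -0.    -1.   ] F [0.4 0.5 1. ] open 0.044 q6 -0.46
-> [ 0.65018955 -0.21495375  0.06      ] rows [ 0.189  0.155 -0.09 ] turn 0.02
-> [ 0.65018955 -0.21495375 -0.0145    ] rows [ 0.188  0.9   -0.09 ] turn 0.02
[[ 0.996  0.001 -0.091]
 [ 0.091 -0.     0.996]
 [ 0.001 -1.    -0.001]]
```

View pics/m.png

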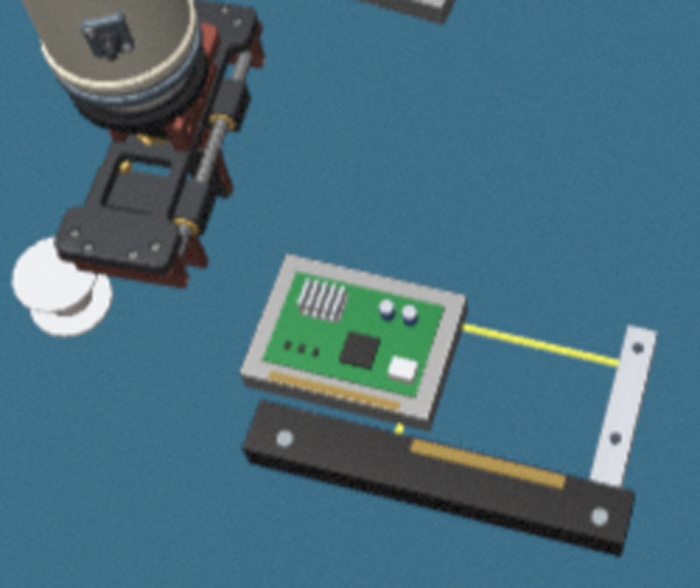

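```bash
python3 -m inch '0 0.1 0 -0.05 0.02; 0 0.19 0.2 -0.09 0.02; 0 0.19 0.5 -0.09 0.02; 0 0.19 0.7 -0.09 0.02; 0 0.19 0.8 -0.09 0.02; 0 0.19 0.9 -0.09 0.02; 0 0.19 0.9 -0.09 0.02; 0 0.19 0.9 -0.09 0.02'
python3 - <<'E'
from h import *
c=np.array([.647,-.105])
v=np.array([-np.sin(DY),np.cos(DY)])
go([[*(c-v*(.075)),-.0145],[*(DC-.046*np.array([v[1],-v[0]])-v*(.13+.010)),-.0145]],[DY]*2)
f=grab_frame("scene");cv2.imwrite("pics/n.png",cv2.resize(f["color"][190:400,120:370],None,fx=2.8,fy=2.8,interpolation=cv2.INTER_CUBIC))
E
```

```text
time_s: 12.52
position: [0.6502, -0.2148, -0.0139]
eef_rot: [-0.707, 0.707, 0.013, -0.012]
wrist_force: [-0.3, 0.2, 0.7]
opening: 0.0438
t 12.52 p [ 0.6502 -0.2148 -0.0139] jawyaw 0.035 Y [ 0.001 -0.    -1.   ] F [-0.3  0.2  0.7] open 0.044 q6 -0.40
-> [ 0.6491747  -0.17996846 -0.0145    ] rows [0.002 0.006 0.348] turn 0.002
-> [ 0.66007877 -0.07027495 -0.0145    ] rows [0.149 0.006 1.44 ] turn 0.002
```

View pics/n.png

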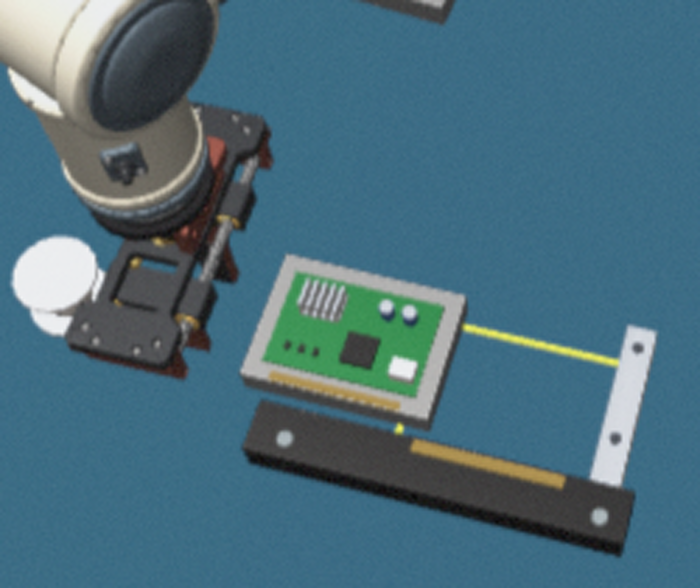

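```bash
python3 -m inch '0 0 0 0.12 0; 0 0 0 0.22 0; 0 0 0 0.29 0; 0 0 0 0.34 0; 0 0 0 0.4 0; 0 0 0 0.46 0; 0 0 0 0.52 0; 0 0 0 0.59 0; 0 0 0 0.66 0; 0 0 0 0.73 0; 0 0 0 0.8 0; 0 0 0 0.8 0'
python3 -m inch '0 0 0 0.07 0; 0 0 0 0.14 0; 0 0 0 0.21 0; 0 0 0 0.28 0; 0 0 0 0.35 0; 0 0 0 0.41 0; 0 0 0 0.46 0; 0 0 0 0.5 0; 0 0 0 0.5 0'
python3 - <<'E'
from h import *
v=np.array([-np.sin(DY),np.cos(DY)])
go([[*(DC-.046*np.array([v[1],-v[0]])-v*(.13+.010)),-.0145]],[DY])
f=grab_frame("scene");cv2.imwrite("pics/o.png",cv2.resize(f["color"][220:400,200:370],None,fx=3.4,fy=3.3,interpolation=cv2.INTER_CUBIC))
E
```

```text
time_s: 13.57
position: [0.6477, -0.1338, -0.0135]
eef_rot: [-0.707, 0.707, 0.013, -0.012]
wrist_force: [0.9, 0.1, 0.3]
opening: 0.044
time_s: 14.32
position: [0.6457, -0.0845, -0.0139]
eef_rot: [-0.707, 0.707, 0.013, -0.012]
wrist_force: [0.6, -3.1, 2.7]
opening: 0.0442
t 14.32 p [ 0.6457 -0.0845 -0.0139] jawyaw 0.035 Y [ 0.001 -0.    -1.   ] F [ 0.6 -3.1  2.7] open 0.044 q6 -0.22
-> [ 0.66007877 -0.07027495 -0.0145    ] rows [0.148 0.006 0.137] turn 0.002
```

View pics/o.png

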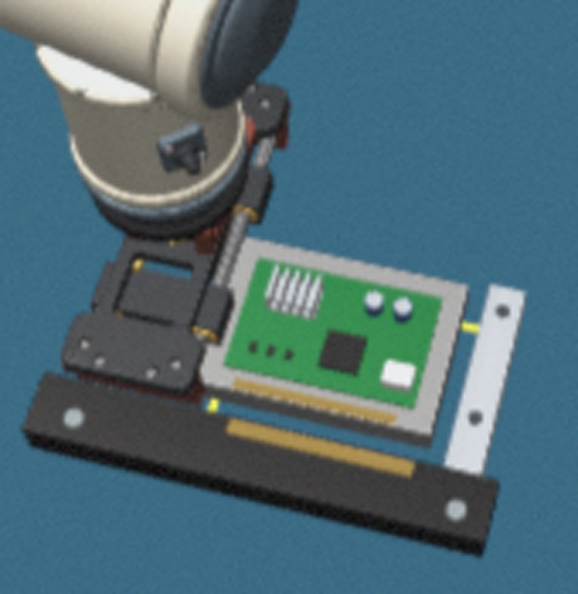

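```bash
python3 -m inch '0 0 0 0.04 0; 0 0 0 0.08 0; 0 0 0 0.1 0; 0 0 0 0.1 0'
python3 -m inch '0 0 0 0.01 0; 0 0 0 0.02 0; 0 0 0 0.02 0'
python3 -m inch '0 0 0 0.01 0; 0 0 0 0.02 0; 0 0 0 0.02 0'
python3 - <<'E'
from h import *
f=grab_frame("scene");cv2.imwrite("pics/p.png",cv2.resize(f["color"][220:400,200:370],None,fx=3.4,fy=3.3,interpolation=cv2.INTER_CUBIC))
E
```

```text
time_s: 14.7
position: [0.6452, -0.0748, -0.0144]
eef_rot: [-0.707, 0.707, 0.012, -0.012]
wrist_force: [0.5, -3.8, 3.5]
opening: 0.0441
time_s: 14.95
position: [0.6451, -0.0734, -0.0145]
eef_rot: [-0.707, 0.707, 0.012, -0.012]
wrist_force: [0.2, -4.2, 3.1]
opening: 0.044
time_s: 15.2
position: [0.645, -0.0734, -0.0144]
eef_rot: [-0.706, 0.708, 0.012, -0.012]
wrist_force: [-0.2, -10.3, 2.7]
opening: 0.0439
```

View pics/p.png

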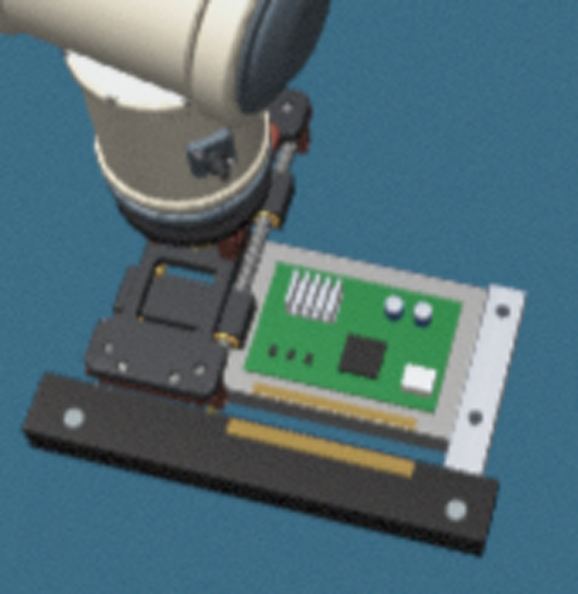

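```bash
python3 -m inch '0 0 0 0.01 0; 0 0 0 0.015 0; 0 0 0 0.015 0'
python3 -m inch '0 0 0 -0.15 0; 0 0 0 -0.35 0; 0 0 -0.2 -0.4 0; 0 0 -0.6 -0.4 0; 0 0 -0.9 -0.4 0; 0 0 -1 -0.4 0; 0 0 -1 -0.4 0'
python3 - <<'E'
from h import *
u=np.array([np.cos(DY),np.sin(DY)]);v=np.array([-u[1],u[0]])
s=DC-v*.065-u*(.092+.012+.010+.035)
go([[*s,.08],[*s,-.0145]],[DY+np.pi/2]*2)
f=grab_frame("scene");cv2.imwrite("pics/q.png",cv2.resize(f["color"][220:400,200:370],None,fx=3.4,fy=3.3,interpolation=cv2.INTER_CUBIC))
E
```

```text
time_s: 15.5
position: [0.6448, -0.0734, -0.0144]
eef_rot: [-0.705, 0.709, 0.011, -0.011]
wrist_force: [-0.8, -13.8, 2.9]
opening: 0.0439
time_s: 16.08
position: [0.648, -0.109, 0.089]
eef_rot: [0.707, -0.707, -0.014, 0.01]
wrist_force: [0.4, -0.5, 0.7]
opening: 0.0441
t 16.08 p [ 0.648 -0.109  0.089] jawyaw 0.035 Y [ 0.006  0.    -1.   ] F [ 0.4 -0.5  0.7] open 0.044 q6 -0.25
-> [0.55494739 0.00170694 0.08      ] rows [-0.891  0.085  1.139] turn -0.498
-> [ 0.55494739  0.00170694 -0.0145    ] rows [-0.897  1.03   1.139] turn -0.498
```

View pics/q.png

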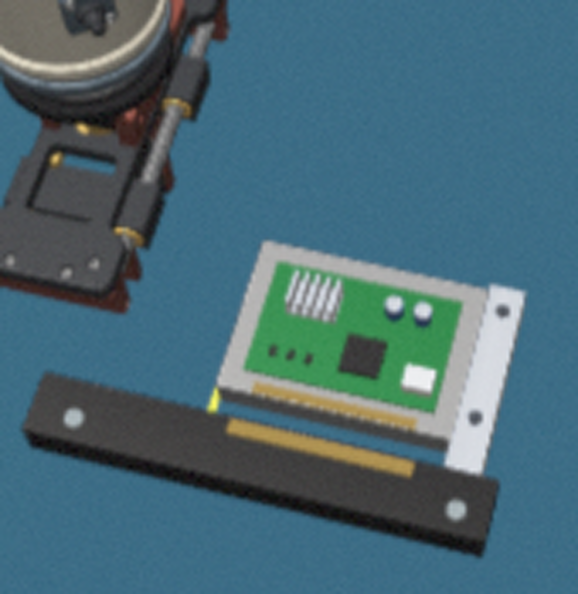

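```bash
python3 -m inch '-0.6 -0.3 0 0.1 -0.04; -0.6 -0.6 0 0.3 -0.08; -0.6 -0.89 0 0.5 -0.12; -0.6 -0.89 0 0.8 -0.16; -0.6 -0.89 0 1 -0.2; -0.6 -0.89 0 1 -0.24; -0.6 -0.89 0 1 -0.28; -0.6 -0.89 0 1 -0.32; -0.6 -0.89 0 1 -0.36; -0.6 -0.89 0 1 -0.4; -0.6 -0.89 0 1 -0.44; -0.6 -0.89 0 1 -0.48'
python3 -m inch '-0.6 0 0 0 -0.018; -0.6 0 0 0 -0.018; -0.6 0 0 0 -0.018'
python3 - <<'E'
from h import *
u=np.array([np.cos(DY),np.sin(DY)]);v=np.array([-u[1],u[0]])
s=DC-v*.065-u*(.092+.012+.010+.035)
go([[*s,.08],[*s,-.0145]],[DY+np.pi/2]*2)
E
```

```text
time_s: 17.13
position: [0.5521, -0.0116, 0.0815]
eef_rot: [0.509, -0.505, -0.491, 0.494]
wrist_force: [0.0, -0.1, -1.0]
opening: 0.0702
time_s: 17.38
position: [0.5526, -0.0119, 0.0826]
eef_rot: [0.497, -0.494, -0.504, 0.506]
wrist_force: [0.1, -0.8, -0.1]
opening: 0.0705
t 17.38 p [ 0.5526 -0.0119  0.0826] jawyaw 1.589 Y [-0.004  0.001 -1.   ] F [ 0.1 -0.8 -0.1] open 0.070 q6 -1.67
-> [0.55494739 0.00170694 0.08      ] rows [ 0.136  0.026 -0.027] turn -0.003
-> [ 0.55494739  0.00170694 -0.0145    ] rows [ 0.135  0.971 -0.031] turn -0.003
```

```bash
python3 -m inch '-0.6 0.13 0.2 0 -0.003; -0.6 0.13 0.5 0 -0.003; -0.6 0.13 0.75 0 -0.003; -0.6 0.13 0.9 0 -0.003; -0.6 0.13 0.97 0 -0.003; -0.6 0.13 0.97 0 -0.003; -0.6 0.13 0.97 0 -0.003'
python3 -m inch '-0.6 0 0 -0.1 0; -0.6 0 0 -0.2 0; -0.6 0 0 -0.28 0; -0.6 0 0 -0.33 0; -0.6 0 0 -0.37 0; -0.6 0 0 -0.4 0; -0.6 0 0 -0.42 0; -0.6 0 0 -0.42 0'
python3 -m inch '-0.6 0 0 -0.01 0; -0.6 0 0 -0.02 0; -0.6 0 0 -0.02 0'
python3 - <<'E'
from h import *
f=grab_frame("scene");cv2.imwrite("pics/r.png",cv2.resize(f["color"][220:400,200:370],None,fx=3.4,fy=3.3,interpolation=cv2.INTER_CUBIC))
u=np.array([np.cos(DY),np.sin(DY)]);v=np.array([-u[1],u[0]])
go([*(DC-v*.065-u*(.092+.010)),-.0145],DY+np.pi/2)
E
```

```text
time_s: 17.97
position: [0.5534, 0.0008, -0.0117]
eef_rot: [0.493, -0.492, -0.507, 0.507]
wrist_force: [0.2, -0.4, -0.2]
opening: 0.0703
time_s: 18.63
position: [0.5957, 0.0018, -0.0108]
eef_rot: [0.493, -0.493, -0.507, 0.507]
wrist_force: [-4.3, 0.5, 2.6]
opening: 0.0703
time_s: 18.88
position: [0.5973, 0.0019, -0.011]
eef_rot: [0.493, -0.492, -0.507, 0.508]
wrist_force: [-4.1, -0.2, 3.8]
opening: 0.0701
t 18.93 p [ 0.5973  0.0019 -0.011 ] jawyaw 1.600 Y [-0.001 -0.    -1.   ] F [-6.6  0.5  4.7] open 0.070 q6 -1.65
-> [ 0.60192762  0.00306975 -0.0145    ] rows [ 0.01   0.035 -0.047] turn 0.0
```

View pics/r.png

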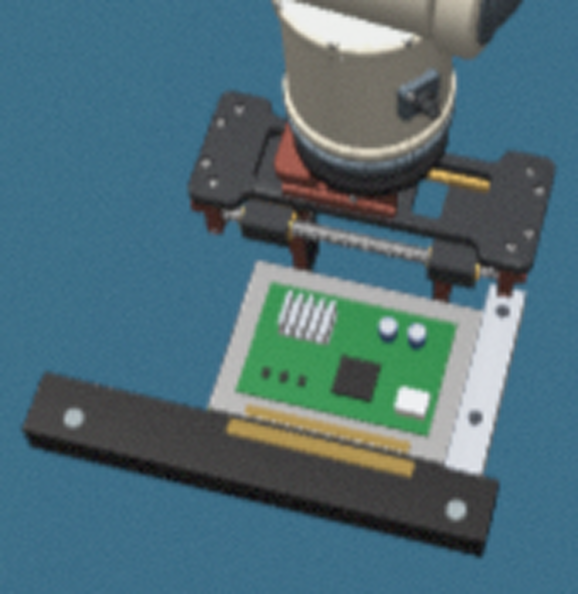

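```bash
for i in 1 2; do :; done
python3 -m inch '-0.6 0 0 -0.01 0; -0.6 0 0 -0.02 0; -0.6 0 0 -0.02 0'
python3 -m inch '-0.6 0 0 -0.01 0; -0.6 0 0 -0.02 0; -0.6 0 0 -0.02 0'
```

```text
time_s: 19.18
position: [0.5993, 0.002, -0.0111]
eef_rot: [0.493, -0.492, -0.507, 0.508]
wrist_force: [-5.3, 0.4, 3.9]
opening: 0.0705
time_s: 19.43
position: [0.6005, 0.0021, -0.0111]
eef_rot: [0.493, -0.492, -0.507, 0.508]
wrist_force: [-7.5, -0.7, 5.6]
opening: 0.0703
```

```bash
python3 -m inch '-0.6 0 0 -0.01 0; -0.6 0 0 -0.02 0; -0.6 0 0 -0.02 0'
python3 -m inch '-0.6 0 0 -0.01 0; -0.6 0 0 -0.015 0; -0.6 0 0 -0.015 0'
```

```text
time_s: 19.68
position: [0.6005, 0.0021, -0.011]
eef_rot: [0.494, -0.491, -0.506, 0.509]
wrist_force: [-16.8, 0.1, 10.8]
opening: 0.0704
time_s: 19.93
position: [0.6005, 0.0021, -0.011]
eef_rot: [0.495, -0.49, -0.505, 0.51]
wrist_force: [-23.2, 0.2, 15.0]
opening: 0.0702
```

```bash
python3 -m inch '-0.6 0 0 0.05 0; -0.6 0 0 0.2 0; -0.6 0 0 0.4 0; -0.6 0 -0.3 0.6 0; -0.6 0 -0.7 0.8 0; -0.6 0 -1 1 0; -0.6 0 -1 1 0; -0.6 0 -1 1 0'
python3 - <<'E'
from h import *
f=grab_frame("scene");cv2.imwrite("pics/s.png",cv2.resize(f["color"][240:400,200:360],None,fx=3.7,fy=3.7,interpolation=cv2.INTER_CUBIC))
f=grab_frame("side");cv2.imwrite("pics/s2.png",cv2.resize(f["color"][200:290,330:440],None,fx=6.5,fy=6.5,interpolation=cv2.INTER_CUBIC))
cv2.imwrite("pics/s3.png",grab_frame("wrist")["color"])
E
```

```text
time_s: 20.6
position: [0.5068, -0.0009, 0.0919]
eef_rot: [-0.49, 0.495, 0.509, -0.505]
wrist_force: [0.2, -0.3, -0.5]
opening: 0.0703
```

View pics/s.png

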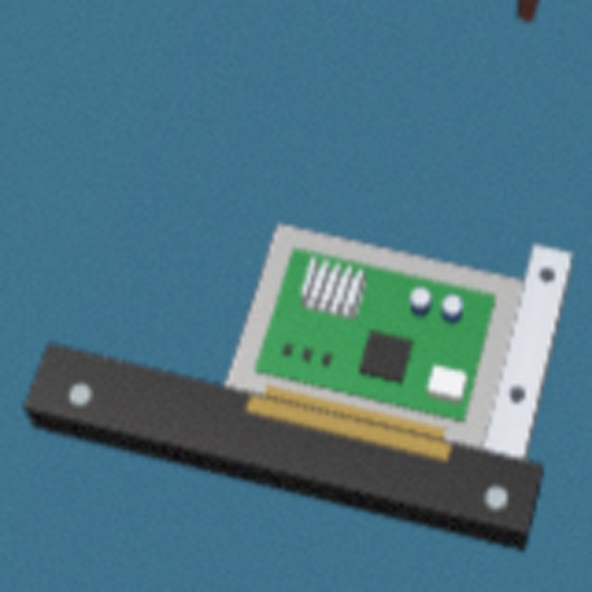

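View pics/s2.png

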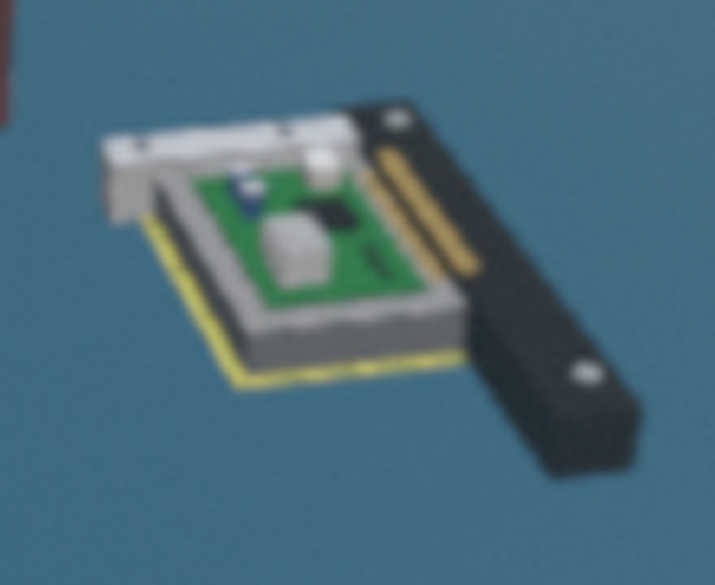

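View pics/s3.png

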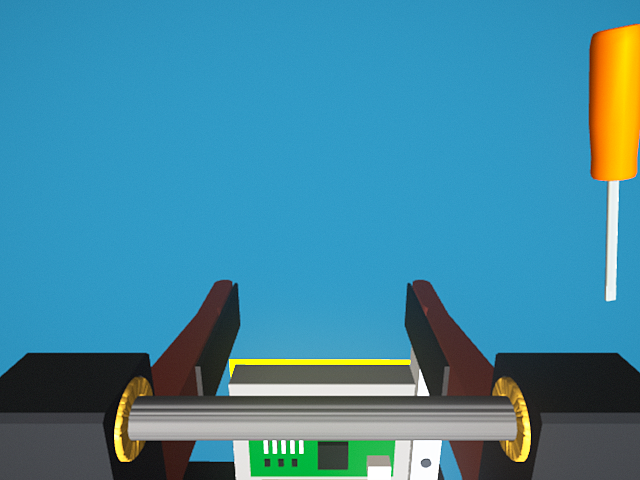

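The carrier looks seated in both views. I'll take one overhead wrist view to check the gaps.

```bash
python3 -m inch '-1 0 -0.3 0 0; -1 0 -0.6 0 0; -1 0 -0.9 0 0; -1 0 -1 -0.1 0; -1 0.2 -1 -0.4 0; -1 0.2 -1 -0.7 0; -1 0.2 -1 -1 0; -1 0.2 -1 -1 0; -1 0.2 -1 -1 0'
python3 - <<'E'
from h import *
o,R,p=tool();f=grab_frame("wrist");cv2.imwrite("pics/t.png",f["color"]);np.savez("t.npz",R=R,p=p,K=f["K"],T=f["T_tool_cam"]);print(p)
E
```

```text
time_s: 21.5
position: [0.6047, 0.0224, 0.1837]
eef_rot: [0.494, -0.491, -0.506, 0.509]
wrist_force: [-1.0, -0.2, -0.2]
opening: 0.088
[0.60468839 0.0223537  0.18374495]
```

View pics/t.png

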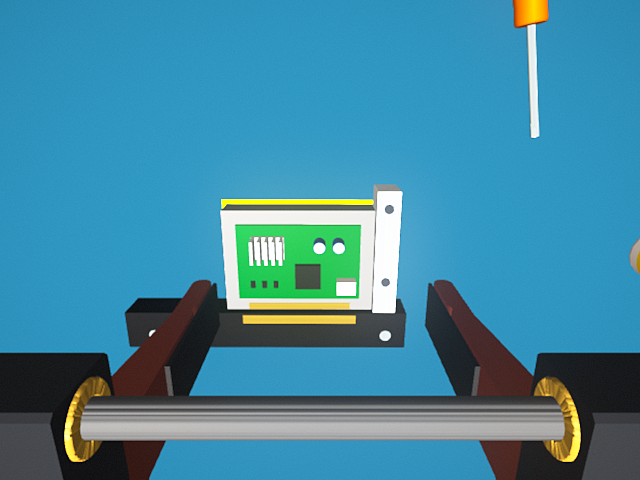

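Run:
```python
import cv2
a=cv2.imread("pics/t.png");cv2.imwrite("pics/t2.png",cv2.resize(a[180:355,205:410],None,fx=3.9,fy=3.4,interpolation=cv2.INTER_CUBIC))
```

```text
(no output)
```

View pics/t2.png

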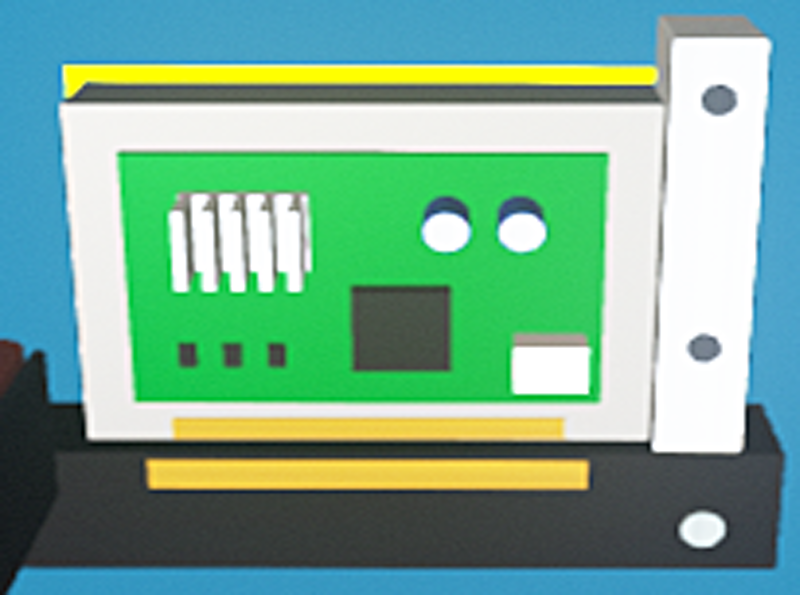

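Run:
```python
from h import *
a=cv2.imread("pics/a_scene.png");b=grab_frame("scene")["color"]
d=cv2.absdiff(a,b).max(2)
for n,(x,y) in dict(reel=(143,292),jar=(480,306),bottle=(480,370),driver=(413,265)).items(): print(n,(d[y-35:y+35,x-25:x+25]>60).sum())
o=get_obs();print(o["time_s"],o["wrist_force"],np.abs(o["joint_vel"]).max())
sign_off()
```

```text
reel 0
jar 0
bottle 0
driver 0
21.6 [-0.28829108  0.61981209  0.27918881] 0.04387816229284606
the job is handed in; nothing more can be done
```

I pushed the farthest carrier into the dock corner, drew the arm back clear of it, and handed the job in at about 21.6 s of the 72 s allowed.

**How it was done:** I pushed the carrier's rear face with both fingers, turning it parallel to the dock. I then pushed its right side until it met the side stop (about 14 N) and its rear face until it met the connector block (about 23 N).

**Last checks:**
- **Fit:** the scene, side and overhead wrist views all show the carrier flat and square. No gap is visible at the connector block or the side stop. I judged this by eye from the pictures and did not measure it in millimetres; it agrees with the carrier stopping and the force rising at each stop.
- **Bystanders:** the picture areas around the bottle, jar, reel and screwdriver are unchanged from the start.
- **Arm:** it was about 16 cm or more above the bench and touching nothing at hand-in.

**What disagreed:** the fingers really end about 22 mm above the reported TCP, so my first push passed over the carrier without moving it. I estimate the fingertips were about 32 mm above the bench then. They were over the board's edges but showed no contact force, and the carrier did not move. I lifted off straight up, measured the offset from two views, and made every later push about 22 mm lower.

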